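# Clear the photo easel and set the rim sherd on it

### The arm

A 7-joint arm with a two-finger parallel gripper is mounted at the origin on the work surface. World frame = base frame: x ahead of the robot, y to its left, z up, the work surface at z = 0. Lengths are in m, angles in rad, forces in N, time in s.
With the tool pointing down it reaches from about 0.35 to 0.9 m from the base axis. Payload 8.1 kg.
Tool frame: the origin (TCP) lies at the very end of the fingers, on their centre line; the grasp point (between the pads) lies 19 mm behind it (robot.tcp_to_grasp is the distance from the TCP to the grasp point, in m); z points along the fingers, y is the line along which they close (so a half turn about z gives the same grasp; the last joint's range is limited). The gripper opens to 85 mm and grips with 20 to 120 N. Pads are 22 mm wide; open, the fingers measure 114 mm over their backs; the gripper's body (76 mm by 85 mm) begins 54 mm behind the grasp point. The pads swing forward as they close: fully open they stand 13 mm farther back than shut.
Start: joints at [-1.318, 0.434, 0.025, 1.573, -0.012, 1.134, -0.075], TCP at [0.218, 0.586, 0.231] pointing down, gripper open.
Joint ranges: [-2.62, 2.62], [-0.44, 2.09], [-1.27, 1.32], [0.08, 2.57], [-1.32, 4.46], [0.12, 2], [-2.74, 2.74]. Speed limits (rad/s): [2.22, 2.22, 3.01, 3.01, 3.14, 3.14, 3.14].

### API

Orientations are given as a rotation vector (axis times angle).
In Python, from station import robot gives the robot as it stands. The module is installed in compiled form; this text tells all that it offers.
- The arm moves only by the shell command python3 -m jog 'ROWS' [FORCE]. ROWS is JSON, one flat list of numbers, 7 for each row, row after row: the shift along the world's x, y, z as a fraction of full scale, then the turn, a rotation vector about the world's x, y, z as a fraction of full scale, then the closure, from 0 (fully open) to 1 (shut). A call has 1 to 10 rows; each row shifts and turns the commanded pose from where the row before left it; what a row does not reach is not made up. Full scale, the value 1, is 50 mm for a shift and 4 degrees for a turn. A row lasts 1/8 s, in which the tool goes at most 62.5 mm and 10.7 degrees, less where a joint would pass 70% of its speed; a pose out of reach is approached as far as the arm can. A call with a number of a shift or a turn outside -1 to 1 is refused whole. A call with a gripper value outside its range is refused whole. The fingers move at their own pace and stop on an object; FORCE is the grip in N (left out, the last holds). Time passes only in rows, so rows that do not move let the fingers close. It gives the time, the measured TCP pose, the force, the opening and the grip force at its end, in the units of the state.
- robot.sense(): the state, without advancing time (a new reading comes with each control period).
- robot.read_camera(name): name is "scene" or "top"; returns the picture (400x640x3 uint8, red, green, blue); there is no depth.
- robot.camera_info(name): a dict with "mtx" (3x3 intrinsics, pixels), "dist" ([k1, k2, p1, p2, k3] as OpenCV has them; the pictures are not rectified), "rvec" (rotation vector, rad) and "tvec" (3), from world to camera coordinates, as OpenCV has them. Camera axes: x right, y down, z forward; pixel columns grow to the right and rows downward; lengths in m; the calibration is good to about 2 mm. A picture is of the moment at which its call begins. camera_info takes no time and is no camera call.
- robot.sign_off(): hands the job in; it is judged then, once.
The state is a dict: "t": time; "q": joint angles; "joint_velocities": joint speeds; "joint_torque": joint torques, N m; "ee_pos": TCP position; "eef_rot": TCP orientation; "wrist_force": force on the tool from outside, world axes, zero at the start; "torque": the same for the moment, N m; "finger_gap": finger opening in m; "finger_force": force on a finger pad.
Only numpy, scipy, OpenCV 4.12 (cv2) and the standard library are available. Lean on these libraries where they do the work, as an engineer would, in place of code of your own. Each camera call takes 0.05 s, during which the arm holds its last target. There are 200 camera calls.

### The job

The rim sherd lying on the open table is next to be photographed, but a handle sherd is still on the easel: first lay that one flat, handle up, in whichever red tray already holds a handle sherd. Then lay the rim sherd on the easel, flat against the sloping board with its grooved face outward, in the middle, its lower edge down on the ledge and its thick rim uppermost and level. The sherds are brittle, so do not drop them, and leave everything else where it lies.

Things in the scene. Friction and masses are not known exactly. Their poses are not given: they have to be found in the camera images.
- easel: photo easel, fixed, base 165 x 170 mm, its board sloping at 30 degrees and facing the robot's left. Origin on the table under it, x to its back (up the slope). A lamp bar (24 mm in x, 110 mm in y, underside 226 mm up) hangs at x = -25 mm above the sherd's place: the gripper cannot come straight down there, but can come square to the board. Mast at x = +75 mm, 280 mm high
- rest: the easel's sloping board, 140 mm up the slope from the ledge and 170 mm wide. Origin: on the board's face at the middle of the ledge's inner face, 45 mm above the table; x points up the slope, y along the ledge, z square out of the board. The ledge is 10 mm thick and stands 14 mm out of the board along its whole lower edge
- handle_sherd: clay wall fragment, 64 mm (x) by 56 mm (y) by 11 mm thick, with a strap handle bridging along x on its outer face: strap 52 mm long (x), 20 mm wide (y), from 29 to 40 mm above the underside. Origin: centre of the underside; z out of the face with the handle. 0.1 kg. At the start it lies on the easel, x up the slope
- handle_grip (a point): middle of the handle sherd's strap, 34 mm above its underside, where to pinch it across its 20 mm width (y)
- rim_sherd: clay rim fragment lying flat on the table, 70 mm long (x) by 46 mm wide (y) by 12 mm thick, grooved face up, with a thick rounded rim (18 mm) at its +x end; the last 9 mm at the -x end are only 36 mm wide. Origin: underside, middle, 34 mm from the lower (-x) edge; z out of the grooved face. 0.08 kg. Can be pinched across its 46 mm width at the origin
- rim_top (a point): outermost point of the rim sherd's thick rim, 36 mm along +x from its origin
- rim_foot (a point): middle of the rim sherd's lower edge, 34 mm along -x from its origin, 6 mm above the underside
- tray_left: red plastic tray, fixed, 220 mm (x) by 160 mm (y), 48 mm high, walls and floor 4 mm, to the robot's left. Origin: centre of its underside. The nearer half (-x) is free, about 50 mm in front of its origin
- tray_right: a tray like tray_left, to the robot's right; its nearer half is free too
- tray_handle: bystander: another, smaller handle sherd (54 x 48 mm, 40 mm high) lying in the farther half of one of the two trays. It marks the tray for handle sherds. Origin: centre of the underside
- tray_rim: bystander: another rim sherd (66 x 44 mm, 18 mm high) lying in the farther half of the other tray. Origin: underside, middle
- foot_sherd: bystander: round foot of a pot, 52 mm across, 13 mm high, lying on the table in a row with the rim sherd. Origin: underside centre
- wall_sherd: bystander: plain clay fragment, about 46 x 38 mm, 9 mm thick, lying in the same row. Origin: underside centre
- bottle: bystander: small bottle, 36 mm across, 85 mm high, standing beside the easel to the left. Origin: underside centre
- mug: bystander: white mug, 76 mm across, 85 mm high, to the right of the easel. Origin: underside centre
- brush: bystander: brush lying behind the left tray. Origin: underside middle
Mind the look-alikes: they are no part of the job. Leave any blue, green or purple look-alike of the rim_sherd alone.

How it is judged:
On the way, in this order (a step that is already met when the one before it is completed fails the run):
1. the handle sherd lies flat, let go, in the tray that holds the other handle sherd (((x of handle_sherd in the frame of tray_left between -0.11 and 0.11 m and y of handle_sherd in the frame of tray_left between -0.08 and 0.08 m and z of each of handle_sherd, tray_handle in the frame of tray_left below 0.015 m and x of tray_handle in the frame of tray_left between -0.11 and 0.11 m and y of tray_handle in the frame of tray_left between -0.08 and 0.08 m) or (x of handle_sherd in the frame of tray_right between -0.11 and 0.11 m and y of handle_sherd in the frame of tray_right between -0.08 and 0.08 m and z of each of handle_sherd, tray_handle in the frame of tray_right below 0.015 m and x of tray_handle in the frame of tray_right between -0.11 and 0.11 m and y of tray_handle in the frame of tray_right between -0.08 and 0.08 m)) and angle between handle_sherd's own z axis and vertical below 0.26 rad and linear speed of handle_sherd below 0.03 m/s and contact force between handle_sherd and the fingers below 0.1 N), for 0.2 s.
2. the rim sherd lies on the easel, let go (x of rim_foot in the frame of rest between -0.004 and 0.008 m and y of rim_sherd in the frame of rest between -0.015 and 0.015 m and z of rim_sherd in the frame of rest between -0.004 and 0.005 m and x of rim_top in the frame of rest above 0.05 m and angle between the z axis of rim_sherd and the z axis of rest, either way round below 0.12 rad and angle between the x axis of rim_sherd and the x axis of rest, either way round below 0.15 rad and linear speed of rim_sherd below 0.03 m/s and contact force between rim_sherd and the fingers below 0.1 N), for 0.2 s.
At the end, for the whole second after the job is handed in: Handle sherd flat (15 degrees) on the floor of the tray with the other handle sherd. Rim sherd flat on the easel board (7 degrees), grooved face out, rim uppermost, level within 8 degrees, lower edge within 8 mm of the ledge, within 15 mm of the middle. Both released, at rest (all of step 1 and all of step 2); the robot touches nothing.
It fails at once if one of the two sherds is dropped or falls (over 0.7 m/s out of the fingers) ((linear speed of handle_sherd above 0.7 m/s and contact force between handle_sherd and the fingers below 0.1 N) or (linear speed of rim_sherd above 0.7 m/s and contact force between rim_sherd and the fingers below 0.1 N)).
It fails at once if a bystander is moved by more than 30 mm (distance of any of foot_sherd, wall_sherd, tray_handle, tray_rim, bottle, mug, brush from where it was at the start of the episode above 0.03 m).
It also fails if it takes over 72 s, if anything falls off the work surface, if the arm or the gripper's body presses on something with over 40 N, if the wrist force passes 120 N, or if a joint passes its speed limit or range.

## Working session

There is one attempt and no reset: what is moved stays moved. The work goes in short steps, Python scripts to look and compute and a shell command to move; the robot and the scene stay as the last step left them, time stands still between calls to the robot, and variables do not carry over. Pictures are saved under pics/ and viewed, at most 10 in all, crops included, and the job is handed in when it is done.

```bash
mkdir -p pics; ls
cat > h.py <<'E'
import numpy as np,cv2
from scipy.spatial.transform import Rotation as R
from station import robot
def cam(n):
    c=robot.camera_info(n); return [np.array(c[k],float) for k in("mtx","dist","rvec","tvec")]
def ray(n,uv):
    m,d,r,t=cam(n); M=cv2.Rodrigues(r)[0]; t=t.ravel()
    p=cv2.undistortPoints(np.array(uv,float).reshape(-1,1,2),m,d).reshape(-1,2)
    return -M.T@t,np.c_[p,np.ones(len(p))]@M
def onz(n,uv,z):
    o,D=ray(n,uv); return o+D*((z-o[2])/D[:,2])[:,None]
def proj(n,P):
    m,d,r,t=cam(n); return cv2.projectPoints(np.array(P,float).reshape(-1,1,3),r,t,m,d)[0].reshape(-1,2)
def tri(a,b):
    (o1,d1),(o2,d2)=ray("scene",a),ray("top",b)
    out=[]
    for x,y in zip(d1,d2):
        s=np.linalg.lstsq(np.c_[x,-y],o2-o1,rcond=None)[0]; out.append(np.r_[(o1+s[0]*x+o2+s[1]*y)/2,np.linalg.norm(o1+s[0]*x-o2-s[1]*y)])
    return np.array(out)
def snap(n,f):
    i=robot.read_camera(n); cv2.imwrite("pics/"+f,i[:,:,::-1]); return i
E
python3 - <<'E'
from h import *
a=snap("scene","s0.png");b=snap("top","t0.png")
for n in("scene","top"):
    o,D=ray(n,[[320,200]]);print(n,o.round(3),D.round(3))
s=robot.sense();print(s["ee_pos"],s["eef_rot"],s["finger_gap"],s["t"])
E
```

```text
pics
scene [ 0.964 -0.394  0.751] [[-0.473  0.441 -0.763]]
top [0.397 0.018 0.862] [[ 0.156 -0.009 -0.988]]
[0.21758702 0.58540171 0.23059061] [-5.55994700e-01 -3.09186257e+00  2.29330317e-03] 0.08551480354223787 0.1
```

View pics/s0.png

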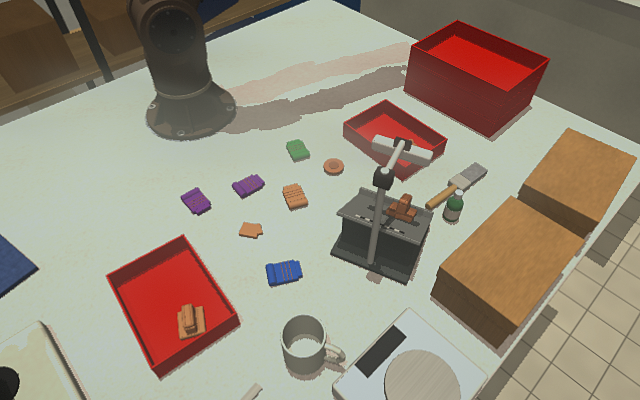

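View pics/t0.png

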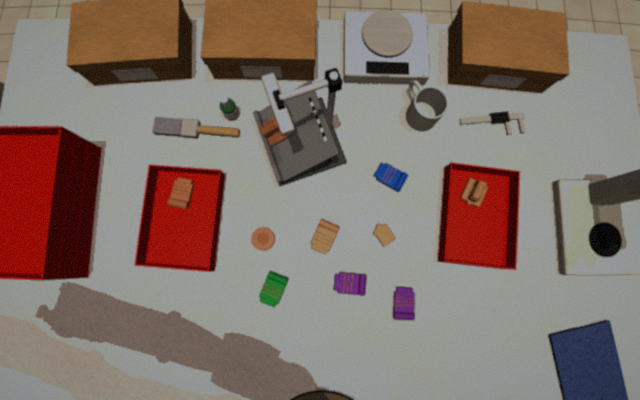

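The top view shows the handle sherd on the easel at (270,128) and the other handle sherd in the right tray at (475,192), so the goal is tray_right. The wanted rim sherd is the tan one at (325,236). It could be confused with green (273,289), purple (350,283) and (404,303), blue (390,177), tan tray_rim in the left tray (180,192), wall sherd (385,235) and foot sherd (263,238). I choose the tan one at (325,236) and check it in a close crop.

Run:
```python
import cv2,numpy as np
t=cv2.imread("pics/t0.png");s=cv2.imread("pics/s0.png")
def c(i,x,y,w,h): return cv2.resize(i[y:y+h,x:x+w],(400,300),interpolation=cv2.INTER_CUBIC)
o=np.vstack([np.hstack([c(t,300,214,56,42),c(s,270,176,56,42)]),np.hstack([c(t,240,60,160,120),c(s,320,130,160,120)])])
cv2.imwrite("pics/crop0.png",o)
```

```text
(no output)
```

View pics/crop0.png

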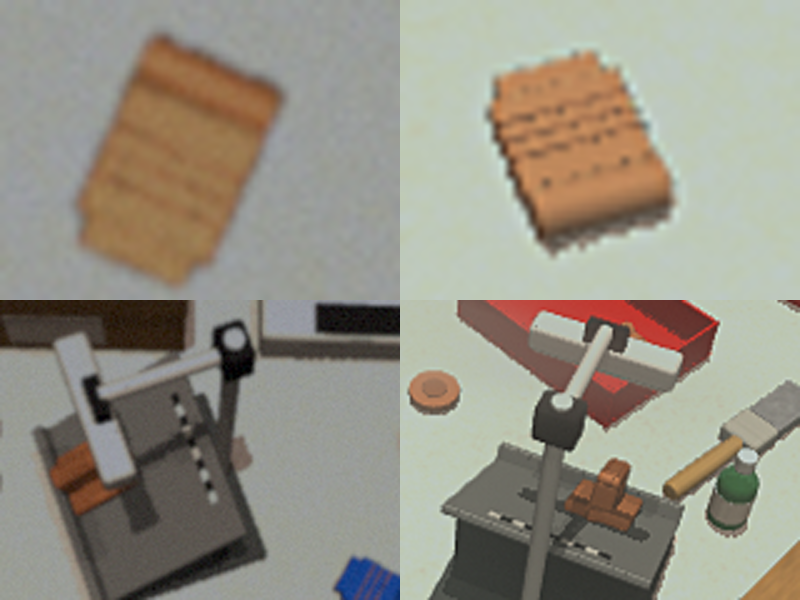

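The crop shows the tan rim sherd with grooves. Its thick rim is at upper right in the top view (towards +x, slightly −y), and the narrow notched end is at lower left (towards the robot). The easel's ledge is on the image's left (+y). Next I look closer at the easel's corners.

Run:
```python
import cv2,numpy as np
t=cv2.imread("pics/t0.png");s=cv2.imread("pics/s0.png")
def c(i,x,y,w,h,k,f):
    o=cv2.resize(i[y:y+h,x:x+w],(w*k,h*k),interpolation=cv2.INTER_CUBIC); o=cv2.convertScaleAbs(o,alpha=1.5,beta=10)
    for a in range(x//10*10,x+w,10):
        if a>=x: cv2.putText(o,str(a),((a-x)*k,10),0,.35,(255,255,255));cv2.line(o,((a-x)*k,12),((a-x)*k,20),(255,255,255))
    for a in range((y+9)//10*10,y+h,10): cv2.putText(o,str(a),(0,(a-y)*k+4),0,.35,(0,0,255));cv2.line(o,(24,(a-y)*k),(32,(a-y)*k),(0,0,255))
    cv2.imwrite("pics/"+f,o)
c(t,245,65,110,125,4,"ct.png")
c(s,325,160,120,130,4,"cs.png")
a=cv2.imread("pics/ct.png");b=cv2.imread("pics/cs.png")
o=np.zeros((520,800,3),np.uint8); 
a=cv2.resize(a,(390,int(500*390/440)));b=cv2.resize(b,(400,int(520*400/480)))
h=max(a.shape[0],b.shape[0]);o=np.zeros((h,800,3),np.uint8);o[:a.shape[0],:390]=a;o[:b.shape[0],400:]=b
cv2.imwrite("pics/both.png",o)
```

```text
(no output)
```

View pics/both.png

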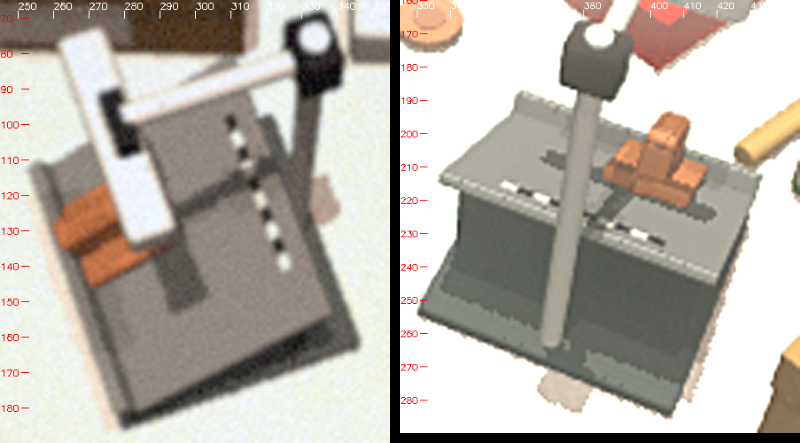

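```bash
cat >> h.py <<'E'
def restpose(p):  # x0,y0,psi(dir of horizontal uphill)
    u=np.array([np.cos(p[2]),np.sin(p[2]),0]);z=np.array([0,0,1.])
    x=np.cos(np.pi/6)*u+.5*z; n=-.5*u+np.cos(np.pi/6)*z
    return np.c_[x,np.cross(n,x),n],np.array([p[0],p[1],.045])
E
python3 - <<'E'
from h import *
from scipy.optimize import least_squares
# (cam, pixel, rest pt) ; rest y axis = n cross x ; uphill ~ -y world => rest y ~ +x world
ob=[("scene",(337.3,214),(.14,-.085,0)),("scene",(420.1,243.1),(.14,.085,0)),("scene",(361,187.6),(-.005,-.085,.014)),("scene",(433.6,212.8),(-.005,.085,.014)),
("top",(338.4,154.1),(.14,-.085,0)),("top",(253.5,111.5),(-.01,.085,.014))]
for n,p,q in ob:
    h=.045+.5*q[0]+.866*q[2]; print(n,q,onz(n,[p],h).round(4))
def f(p):
    Rm,o=restpose(p); return np.concatenate([proj(n,[o+Rm@np.array(q)])[0]-u for n,u,q in ob])
s=least_squares(f,[.6,.1,-1.4]);print(s.x,s.fun.reshape(-1,2).round(1)); Rm,o=restpose(s.x);print(Rm.round(3))
print("predict top ledge near corner",proj("top",[o+Rm@np.array([-.01,-.085,.014])]))
# sherds by mask
for n in("top","scene"):
    i=cv2.imread(f"pics/{n[0]}0.png");hsv=cv2.cvtColor(i,cv2.COLOR_BGR2HSV)
    m=cv2.inRange(hsv,(4,70,90),(22,220,255))
    for c in cv2.findContours(m,0,2)[0]:
        if 60<cv2.contourArea(c)<900:
            r=cv2.minAreaRect(c);print(n,np.round(r[0],1),np.round(r[1],1),round(r[2],1),onz(n,[r[0]],.01).round(3)[0],"box",onz(n,cv2.boxPoints(r),.012)[:,:2].round(3).tolist())
E
```

```text
scene (0.14, -0.085, 0) [[ 0.618  -0.0262  0.115 ]]
scene (0.14, 0.085, 0) [[0.7711 0.0366 0.115 ]]
scene (-0.005, -0.085, 0.014) [[0.568  0.1008 0.0546]]
scene (-0.005, 0.085, 0.014) [[0.7243 0.1609 0.0546]]
top (0.14, -0.085, 0) [[ 0.6094 -0.0243  0.115 ]]
top (-0.01, 0.085, 0.014) [[0.7217 0.1616 0.0521]]
[ 0.64940562  0.11907322 -1.20783218] [[-1.2 -1.9]
 [ 0.1  0.5]
 [-1.1 -0.2]
 [-0.1  0.4]
 [ 0.1 -1.7]
 [-1.  -0.7]]
[[ 0.307  0.935 -0.178]
 [-0.81   0.355  0.467]
 [ 0.5    0.     0.866]]
predict top ledge near corner [[277.1784297  181.23369395]]
top [262.5 238. ] [22. 23.] 90.0 [0.444 0.136 0.01 ] box [[0.468, 0.162], [0.469, 0.111], [0.421, 0.11], [0.42, 0.16]]
top [382.8 233.3] [21.9 15.5] 56.3 [ 0.459 -0.131  0.01 ] box [[0.469, -0.103], [0.489, -0.132], [0.448, -0.159], [0.429, -0.13]]
top [323.9 236.4] [20.4 31.3] 23.2 [0.45 0.   0.01] box [[0.427, 0.034], [0.491, 0.008], [0.474, -0.034], [0.41, -0.007]]
top [474.3 191.7] [22.1 27.6] 24.4 [ 0.557 -0.344  0.01 ] box [[0.538, -0.306], [0.597, -0.335], [0.576, -0.382], [0.517, -0.352]]
top [180.5 192.3] [20.  31.2] 17.7 [0.
[... 1280 characters left out ...]
1, 0.137], [0.443, 0.172], [0.483, 0.132], [0.451, 0.098]]
scene [436.3 152.7] [ 8.5 17.7] 45.0 [0.593 0.363 0.01 ] box [[0.585, 0.334], [0.579, 0.396], [0.603, 0.389], [0.609, 0.327]]
scene [365.4 139.8] [60.4 41.7] 76.0 [0.433 0.266 0.01 ] box [[0.312, 0.283], [0.359, 0.401], [0.544, 0.248], [0.499, 0.149]]
scene [417.3  80. ] [24.5 31.7] 9.5 [0.355 0.588 0.01 ] box [[0.37, 0.497], [0.273, 0.642], [0.341, 0.68], [0.432, 0.534]]
scene [120.1  57.9] [44.7 25.7] 5.3 [-0.388 -0.024  0.01 ] box [[-0.375, -0.107], [-0.52, -0.034], [-0.394, 0.063], [-0.259, -0.016]]
scene [239.    8.1] [14.4 80.4] 68.5 [-0.412  0.468  0.01 ] box [[-0.456, 0.319], [-0.467, 0.684], [-0.358, 0.622], [-0.358, 0.278]]
```

```bash
cat >> h.py <<'E'
P=[.6494,.1191,-1.204]; RM,RO=restpose(P)
def onrest(n,uv,z):
    o,D=ray(n,uv); nn=RM[:,2]; return np.array([RM.T@(o+d*((z-(o-RO)@nn)/(d@nn))-RO) for d in D]).round(4)
E
python3 - <<'E'
from h import *
print("upper corners plate scene z=0",onrest("scene",[(385.9,214),(412.9,222.1)],0).tolist())
print("lower near corner top z=11",onrest("top",[(270.4,145.4)],.011).tolist())
# strap top far-lower corners in top & scene strap top points
i=cv2.imread("pics/t0.png");hsv=cv2.cvtColor(i,cv2.COLOR_BGR2HSV);m=cv2.inRange(hsv,(4,70,60),(22,230,255))[105:150,255:295]
for r in m[::2]: print(''.join('#' if v else '.' for v in r))
i=cv2.imread("pics/s0.png");hsv=cv2.cvtColor(i,cv2.COLOR_BGR2HSV);m=cv2.inRange(hsv,(3,70,60),(22,230,255))[185:230,380:425]
print()
for r in m: print(''.join('#' if v else '.' for v in r))
print("lamp z.24",onz("top",[(266,78.5),(291,131)],.23).round(3).tolist(), "pred lamp centre?")
i=cv2.imread("pics/t0.png");hsv=cv2.cvtColor(i,cv2.COLOR_BGR2HSV);mr=cv2.inRange(hsv,(0,180,60),(3,255,255))|cv2.inRange(hsv,(172,180,60),(180,255,255))
for c in cv2.findContours(mr,0,2)[0]:
    if cv2.contourArea(c)>3000: r=cv2.minAreaRect(c);print(np.round(r[0],1),onz("top",cv2.boxPoints(r),.048)[:,:2].round(3).tolist())
s=robot.sense();print(R.from_rotvec(s["eef_rot"]).as_matrix().round(3).tolist())
E
```

```text
upper corners plate scene z=0 [[0.0589, -0.0028, 0.0], [0.0503, 0.0537, 0.0]]
lower near corner top z=11 [[0.0021, -0.0054, 0.011]]
........................................
........................................
........................................
........................................
........................................
........................................
.................####...................
..............#######...................
..........############..................
.......################.................
.......################.................
.....###################................
.....###################................
.....#################.##...............
......#########..##########.............
.......####....####################.....
.............####################.......
............##################..........
.............#############..............
.............##########.................
..............#####.....................
........................................
........................................

........................
[... 1726 characters left out ...]
...........................................
.............................................
.............................................
.............................................
.............................................
.............................................
.............................................
lamp z.24 [[0.712, 0.111, 0.23], [0.616, 0.064, 0.23]] pred lamp centre?
[178.3 217.3] [[0.383, 0.398], [0.604, 0.391], [0.587, 0.226], [0.368, 0.24]]
[481.9 215.6] [[0.394, -0.252], [0.614, -0.275], [0.607, -0.44], [0.384, -0.41]]
[ 30.5 203. ] [[0.683, 0.747], [0.683, 0.598], [0.347, 0.557], [0.342, 0.696]]
[[-0.937, 0.348, -0.0], [0.348, 0.937, -0.001], [-0.0, -0.001, -1.0]]
```

```bash
python3 - <<'E'
from h import *
print("upper corners plate bottom",onrest("scene",[(386,212),(410.5,222)],0).tolist())
print("upper corners plate top",onrest("scene",[(386,210)],.011).tolist())
print("strap lower end, top z.04",onrest("top",[(260,127.5),(272.5,117)],.04).tolist(),onrest("scene",[(404.5,193),(412,196)],.04).tolist())
print("low near corner",onrest("top",[(270,145.5)],.011).tolist())
E
python3 - <<'E'
import cv2
s=cv2.imread("pics/s0.png");t=cv2.imread("pics/t0.png")
import numpy as np
f=lambda i,x,y:cv2.resize(i[y:y+48,x:x+48],(400,400),interpolation=cv2.INTER_NEAREST)
cv2.imwrite("pics/c3.png",cv2.convertScaleAbs(np.hstack([f(t,255,105),f(s,380,185)]),alpha=1.4))
E
```

```text
upper corners plate bottom [[0.0479, -0.0053, 0.0], [0.0544, 0.0494, 0.0]]
upper corners plate top [[0.0656, -0.004, 0.011]]
strap lower end, top z.04 [[0.0099, 0.0298, 0.04], [0.0469, 0.0355, 0.04]] [[0.0086, 0.0151, 0.04], [0.0115, 0.0322, 0.04]]
low near corner [[0.001, -0.0051, 0.011]]
```

View pics/c3.png

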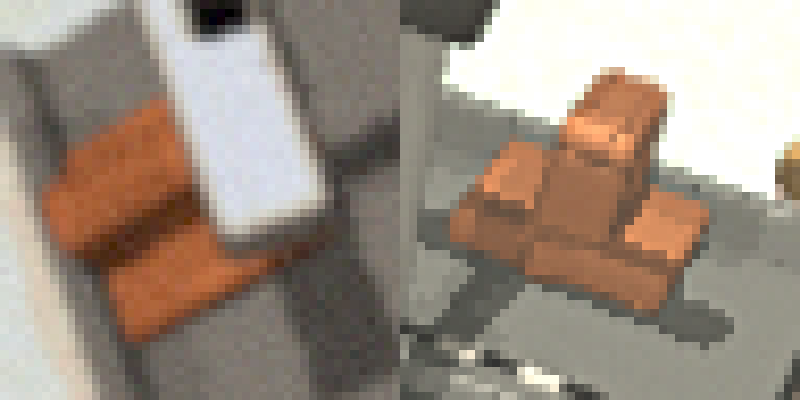

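Run:
```python
from h import *
print("strap top lower end",onrest("scene",[(404.6,193.4),(412.0,195.6)],.04).tolist())
print("strap top upper end",onrest("scene",[(399.8,200),(408.8,203)],.04).tolist())
print("plate near edge",onrest("top",[(270,145.8),(294,133.5)],.011).tolist())
print("strap near edge top z.04",onrest("top",[(263.5,135),(279,129)],.04).tolist(), "z.03",onrest("top",[(263.5,135),(279,129)],.03).tolist())
# targets
cur=robot.sense();print(cur["ee_pos"])
y=RM[:,1];z=-RM[:,2];x=np.cross(y,z);M=np.c_[x,y,z]
c=R.from_rotvec(cur["eef_rot"])
for s in(1,-1):
    T=R.from_matrix(np.c_[s*x,s*y,z]); print(s,np.degrees((T*c.inv()).as_rotvec()).round(1))
for xx,yy,zz in[(.034,.023,.016),(.034,.023,.12),(.033,0,.0)]: print((RO+RM@[xx,yy,zz]).round(4))
```

```text
strap top lower end [[0.011, 0.0158, 0.04], [0.0089, 0.0318, 0.04]]
strap top upper end [[0.0621, 0.0162, 0.04], [0.0614, 0.035, 0.04]]
plate near edge [[0.0008, -0.0057, 0.011], [0.0659, -0.0083, 0.011]]
strap near edge top z.04 [[0.0119, 0.0112, 0.04], [0.0516, 0.0053, 0.04]] z.03 [[0.0058, 0.0155, 0.03], [0.0462, 0.0094, 0.03]]
[0.21758702 0.58540171 0.23059061]
1 [-21.7 -22.  -47.4]
-1 [-26.6  26.5 127.7]
[0.6786 0.1073 0.0759]
[0.6599 0.1559 0.1659]
[0.6596 0.0924 0.0615]
```

The strap's top spans rest x 10–62 mm (51.5 mm long; given 52) and y 16–34 mm, so its grip point is at rest (34, 23.5) mm. tray_right is the target tray. Moving to the pre-approach pose.

```bash
python3 -m jog '[0.58,-0.55,0,-0.36,-0.37,-0.79,0.4, 0.58,-0.55,0,-0.36,-0.37,-0.79,0.4, 0.58,-0.55,0,-0.36,-0.37,-0.79,0.4, 0.58,-0.55,0,-0.36,-0.37,-0.79,0.4, 0.58,-0.55,0,-0.36,-0.37,-0.79,0.4, 0.58,-0.55,0,-0.36,-0.37,-0.79,0.4, 0.58,-0.55,0,-0.36,-0.37,-0.79,0.4, 0.58,-0.55,0,-0.36,-0.37,-0.79,0.4, 0.58,-0.55,0,-0.36,-0.37,-0.79,0.4, 0.58,-0.55,0,-0.36,-0.37,-0.79,0.4]' 25
python3 -m jog '[0.58,-0.55,0,-0.36,-0.37,-0.79,0.4, 0.58,-0.55,0,-0.36,-0.37,-0.79,0.4, 0.58,-0.55,0,-0.36,-0.37,-0.79,0.4, 0.58,-0.55,-0.2,-0.36,-0.37,-0.79,0.4, 0.58,-0.55,-0.4,-0.36,-0.37,-0.79,0.4, 0,0,0,0,0,0,0.4, 0,0,0,0,0,0,0.4]'
cat > tgt.py <<'E'
import sys
from h import *
# args: rest-frame x y z of TCP -> remaining shift (units), remaining turn (units)
q=[float(v) for v in sys.argv[1:4]]
s=robot.sense();y=RM[:,1];z=-RM[:,2];T=R.from_matrix(np.c_[np.cross(y,z),y,z])
d=RO+RM@np.array(q)-s["ee_pos"]
print("t",round(s["t"],2),"rest TCP",(RM.T@(s["ee_pos"]-RO)).round(4),"shift/50mm",(d/.05).round(3),"turn/4deg",(np.degrees((T*R.from_rotvec(s["eef_rot"]).inv()).as_rotvec())/4).round(2),"gap",round(s["finger_gap"],4),"F",np.round(s["wrist_force"],1),"q",np.round(s["q"],2))
E
python3 tgt.py .034 .0235 .1
```

```text
t: 1.35
ee_pos: [0.5096, 0.309, 0.2313]
eef_rot: [1.253, 2.538, -0.287]
wrist_force: [-0.8, 1.1, -0.7]
finger_gap: 0.0514
finger_force: 0.0
t: 2.22
ee_pos: [0.6532, 0.1731, 0.2011]
eef_rot: [1.516, 2.207, -0.403]
wrist_force: [-0.5, 0.1, 0.6]
finger_gap: 0.0511
finger_force: 0.0
t 2.23 rest TCP [0.0356 0.0229 0.1597] shift/50mm [ 0.215 -0.527 -1.05 ] turn/4deg [ 0.    0.06 -0.02] gap 0.0511 F [-0.5  0.1  0.6] q [-0.9   0.62  0.48  1.55  0.28  1.11 -0.26]
```

```bash
python3 tgt.py .034 .0235 .045; python3 -m jog '[0.08,-0.2,-0.42,0,0,0,0.4, 0.08,-0.2,-0.42,0,0,0,0.4, 0.08,-0.2,-0.42,0,0,0,0.4, 0.08,-0.22,-0.42,0,0.06,0,0.4, 0.07,-0.22,-0.33,0,0,0,0.4, 0,0,0,0,0,0,0.4]'; python3 tgt.py .034 .0235 .016
python3 - <<'E'
from h import *
s=snap("scene","s1.png");t=snap("top","t1.png")
f=lambda i,x,y,w,h:cv2.resize(i[y:y+h,x:x+w],(400,400),interpolation=cv2.INTER_CUBIC)
cv2.imwrite("pics/c4.png",cv2.convertScaleAbs(np.hstack([f(t,230,70,110,110),f(s,355,140,90,90)])[:,:,::-1],alpha=1.4))
E
```

```text
t 2.23 rest TCP [0.0356 0.0229 0.1597] shift/50mm [ 0.412 -1.04  -2.002] turn/4deg [ 0.    0.06 -0.02] gap 0.0511 F [-0.5  0.1  0.6] q [-0.9   0.62  0.48  1.55  0.28  1.11 -0.26]
t: 2.98
ee_pos: [0.6717, 0.121, 0.1004]
eef_rot: [1.516, 2.211, -0.408]
wrist_force: [0.3, -0.1, -0.5]
finger_gap: 0.0511
finger_force: 0.0
t 2.98 rest TCP [0.0331 0.0215 0.0449] shift/50mm [ 0.146 -0.271 -0.492] turn/4deg [ 0.01 -0.02 -0.02] gap 0.0511 F [ 0.3 -0.1 -0.5] q [-0.82  0.73  0.47  1.65  0.28  0.89 -0.27]
```

View pics/c4.png

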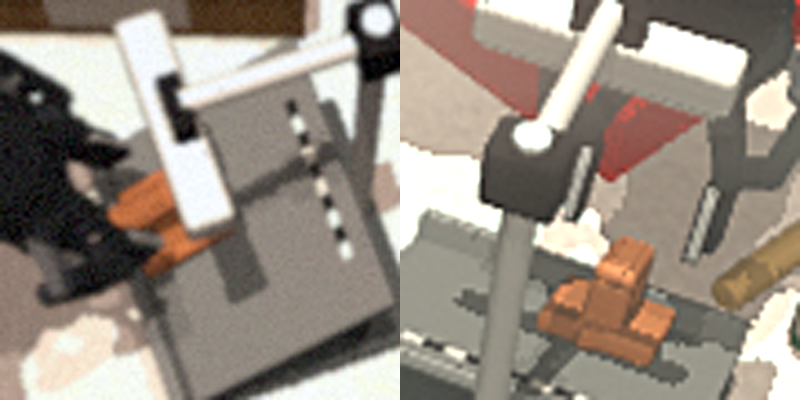

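The crops show the open fingers straddling the strap (scene crop: fingers at (580,190) and (700,230), strap at (625,265)), clear of the lamp. I go down and close.

```bash
python3 -m jog '[0.07,-0.13,-0.24,0,0,0,0.4, 0.07,-0.13,-0.24,0,0,0,0.4, 0,0,0,0,0,0,0.4]'; python3 tgt.py .034 .0235 .016;  python3 -m jog '[0,0,0,0,0,0,1,0,0,0,0,0,0,1,0,0,0,0,0,0,1,0,0,0,0,0,0,1,0,0,0,0,0,0,1,0,0,0,0,0,0,1]' 30; python3 tgt.py .034 .0235 .016
```

```text
t: 3.45
ee_pos: [0.6787, 0.1069, 0.0756]
eef_rot: [1.517, 2.211, -0.41]
wrist_force: [-0.7, 0.1, 0.3]
finger_gap: 0.0516
finger_force: 0.0
t 3.45 rest TCP [0.0342 0.023  0.0156] shift/50mm [0.007 0.011 0.004] turn/4deg [ 0.02 -0.03 -0.01] gap 0.0516 F [-0.7  0.1  0.3] q [-0.79  0.76  0.46  1.66  0.28  0.84 -0.27]
t: 4.2
ee_pos: [0.6794, 0.1088, 0.077]
eef_rot: [1.516, 2.211, -0.405]
wrist_force: [-1.2, 2.0, 2.5]
finger_gap: 0.0191
finger_force: 30.0
t 4.2 rest TCP [0.0336 0.0243 0.0175] shift/50mm [-0.007 -0.026 -0.023] turn/4deg [-0.01  0.   -0.03] gap 0.0191 F [-1.2  2.   2.5] q [-0.79  0.76  0.46  1.66  0.28  0.84 -0.27]
```

```bash
python3 -m jog '[-0.04,0.12,0.22,0,0,0,1, -0.09,0.23,0.43,0,0,0,1, -0.09,0.23,0.43,0,0,0,1, -0.09,0.23,0.43,0,0,0,1, -0.09,0.23,0.43,0,0,0,1, -0.6,0,0.4,0.87,0.33,0,1, -0.9,0,0.4,0.87,0.33,0,1, -0.9,0,0.4,0.87,0.33,0,1, -0.9,0,0.2,0.87,0.33,0,1, -0.9,-0.2,0,0.87,0.33,0,1]'
python3 -m jog '[-0.4,-0.6,0,0.87,0.33,0,1, 0,-0.9,0,0.87,0.33,0,1, 0,-0.9,0,0.87,0.33,0,1, 0,-0.9,0,0,0,0,1, 0,-0.9,0,0,0,0,1, 0,-0.9,0,0,0,0,1, 0,-0.9,0,0,0,0,1, 0,-0.9,0,0,0,0,1, 0,-0.9,0,0,0,0,1, 0,0,0,0,0,0,1]'
python3 - <<'E'
from h import *
s=robot.sense();print(s["q"].round(2),R.from_rotvec(s["eef_rot"]).as_matrix().round(3).tolist())
E
```

```text
t: 5.45
ee_pos: [0.4482, 0.1509, 0.2451]
eef_rot: [1.681, 2.453, -0.16]
wrist_force: [-0.1, 0.1, -0.5]
finger_gap: 0.0195
finger_force: 29.6
t: 6.7
ee_pos: [0.4281, -0.2433, 0.2445]
eef_rot: [1.782, 2.58, -0.001]
wrist_force: [0.1, 0.0, -1.9]
finger_gap: 0.0196
finger_force: 29.6
[-0.2   0.23  0.75  1.92 -0.17  1.06  0.98] [[-0.354, 0.935, 0.004], [0.935, 0.354, -0.004], [-0.005, 0.003, -1.0]]
```

```bash
python3 -m jog '[0.25,-0.97,0,0,0,0,1, 0.25,-0.97,-0.2,0,0,0,1, 0,0,-0.7,0,0,0,1, 0,0,-0.8,0,0,0,1, 0,0,-0.8,0,0,0,1, 0,0,-0.7,0,0,0,1, 0,0,-0.5,0,0,0,1, 0,0,-0.3,0,0,0,1, 0,0,0,0,0,0,1]'
python3 - <<'E'
from h import *
snap("top","t2.png");i=cv2.imread("pics/t2.png")
cv2.imwrite("pics/c5.png",cv2.resize(i[140:290,420:540],None,fx=3,fy=3))
E
```

```text
t: 7.82
ee_pos: [0.4542, -0.3358, 0.0435]
eef_rot: [1.775, 2.588, 0.001]
wrist_force: [1.0, 0.4, -0.9]
finger_gap: 0.0193
finger_force: 29.5
```

View pics/c5.png

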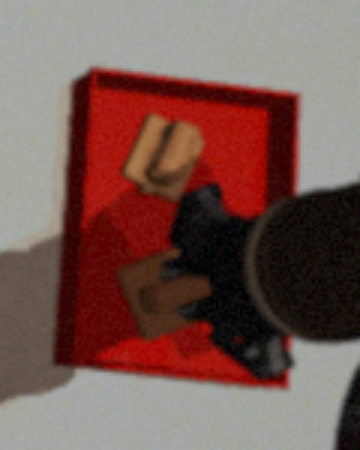

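The held sherd is over the free near half of the right tray at crop (165,295), clear of tray_handle at (165,155) and the walls. Lowering slowly.

```bash
python3 -m jog '[0,0,-0.1,0,0,0,1, 0,0,-0.1,0,0,0,1, 0,0,-0.1,0,0,0,1, 0,0,-0.06,0,0,0,1, 0,0,0,0,0,0,1]'; python3 -m jog '[0,0,-0.03,0,0,0,1,0,0,0,0,0,0,1]';python3 -m jog '[0,0,-0.03,0,0,0,1,0,0,0,0,0,0,1]'
```

```text
t: 8.5
ee_pos: [0.4541, -0.3366, 0.0256]
eef_rot: [1.775, 2.587, 0.001]
wrist_force: [-0.1, -0.3, -1.1]
finger_gap: 0.0193
finger_force: 29.6
t: 8.75
ee_pos: [0.4542, -0.3366, 0.0243]
eef_rot: [1.775, 2.586, 0.001]
wrist_force: [0.2, 0.3, -1.3]
finger_gap: 0.0191
finger_force: 29.6
t: 9.0
ee_pos: [0.4542, -0.3366, 0.0228]
eef_rot: [1.775, 2.586, 0.001]
wrist_force: [-0.1, 0.4, -1.4]
finger_gap: 0.0195
finger_force: 29.6
```

```bash
python3 -m jog '[0,0,-0.03,0,0,0,1,0,0,0,0,0,0,1]';python3 -m jog '[0,0,-0.03,0,0,0,1,0,0,0,0,0,0,1]'; python3 -m jog '[0,0,-0.03,0,0,0,1,0,0,0,0,0,0,1]'
```

```text
t: 9.25
ee_pos: [0.4542, -0.3366, 0.0212]
eef_rot: [1.775, 2.586, 0.001]
wrist_force: [0.6, -0.6, -1.0]
finger_gap: 0.0196
finger_force: 29.6
t: 9.5
ee_pos: [0.4544, -0.3368, 0.0207]
eef_rot: [1.775, 2.586, 0.002]
wrist_force: [-2.5, 2.8, 12.2]
finger_gap: 0.0194
finger_force: 31.0
t: 9.75
ee_pos: [0.4544, -0.3368, 0.0205]
eef_rot: [1.775, 2.585, 0.004]
wrist_force: [-6.5, 7.2, 31.8]
finger_gap: 0.0194
finger_force: 33.6
```

```bash
python3 -m jog '[0,0,0.04,0,0,0,1, 0,0,0,0,0,0,0.4, 0,0,0,0,0,0,0.4, 0,0,0,0,0,0,0.4, 0,0,0,0,0,0,0.4, 0,0,0.2,0,0,0,0.4, 0,0,0.4,0,0,0,0.4, 0,0,0.8,0,0,0,0.4, 0,0,0.9,0,0,0,0.4, 0,0,0.9,0,0,0.5,0.3]'
python3 -m jog '[0,0.5,0.4,0,0,0.9,0.3, 0,0.8,0,0,0,1,0, 0,0.9,0,0,0,1,0, 0,0.9,0,0,0,1,0, 0,0.9,0,0,0,1,0, -0.03,0.9,0,0,0,1,0, -0.05,0.9,0,0,0,1,0, 0,0.7,0,0,0,1,0, 0,0.2,0,0,0,1,0, 0,0,0,0,0,1,0]'
python3 - <<'E'
from h import *
snap("top","t3.png");i=cv2.imread("pics/t3.png")
a=cv2.resize(i[140:290,420:540],None,fx=2.5,fy=2.5);snap("scene","s3.png");s=cv2.imread("pics/s3.png")
b=cv2.resize(s[220:370,90:250],None,fx=2.5,fy=2.5)
cv2.imwrite("pics/c6.png",np.hstack([a,b]))
s=robot.sense();M=R.from_rotvec(s["eef_rot"]).as_matrix();print(s["ee_pos"].round(4),np.degrees(np.arctan2(M[1,1],M[0,1])),M[:,2].round(3),s["q"].round(2))
E
```

```text
t: 11.0
ee_pos: [0.454, -0.3366, 0.1823]
eef_rot: [1.729, 2.617, 0.001]
wrist_force: [0.8, -0.5, 0.3]
finger_gap: 0.06
finger_force: 0.0
t: 12.25
ee_pos: [0.4502, -0.0006, 0.2009]
eef_rot: [0.735, 3.05, 0.004]
wrist_force: [0.2, -0.5, -0.4]
finger_gap: 0.0854
finger_force: 0.0
[ 0.4502 -0.0017  0.2008] 62.73351033331804 [ 0.005  0.001 -1.   ] [-0.54  0.18  0.5   2.06 -0.11  0.93  1.11]
```

View pics/c6.png

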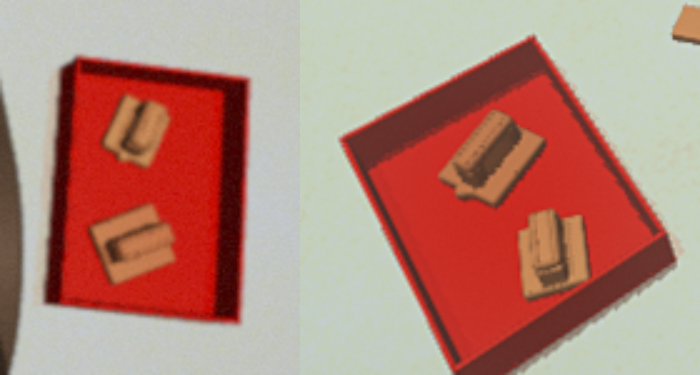

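The handle sherd lies flat, handle up, in the near half of the right tray, beside tray_handle. Now the rim sherd.

```bash
python3 -m jog '[0,0.04,-0.8,0,0,1,0.2, 0,0,-0.9,0,0,0.1,0.2, 0,0,-0.9,0,0,0,0.2, 0,0,-0.7,0,0,0,0.2, 0,0,-0.3,0,0,0,0.2, 0,0,-0.15,0,0,0,0.33, 0,0,0,0,0,0,0.33, 0,0,0,0,0,0,0.33]'
python3 - <<'E'
from h import *
t=snap("top","t4.png");s=snap("scene","s4.png")
s4=cv2.resize(s[165:225,265:325],(390,390),interpolation=cv2.INTER_CUBIC);t4=cv2.resize(t[205:265,295:355],(390,390),interpolation=cv2.INTER_CUBIC)
cv2.imwrite("pics/c7.png",np.hstack([t4,s4])[:,:,::-1])
s=robot.sense();M=R.from_rotvec(s["eef_rot"]).as_matrix();print(s["ee_pos"].round(4),np.degrees(np.arctan2(M[1,1],M[0,1])),M[:,2].round(3))
E
```

```text
t: 13.35
ee_pos: [0.451, 0.0005, 0.0138]
eef_rot: [0.623, 3.073, 0.005]
wrist_force: [0.9, 0.1, -0.1]
finger_gap: 0.0575
finger_force: 0.0
[0.4508 0.0005 0.0136] 67.07856959830852 [ 0.006  0.002 -1.   ]
```

View pics/c7.png

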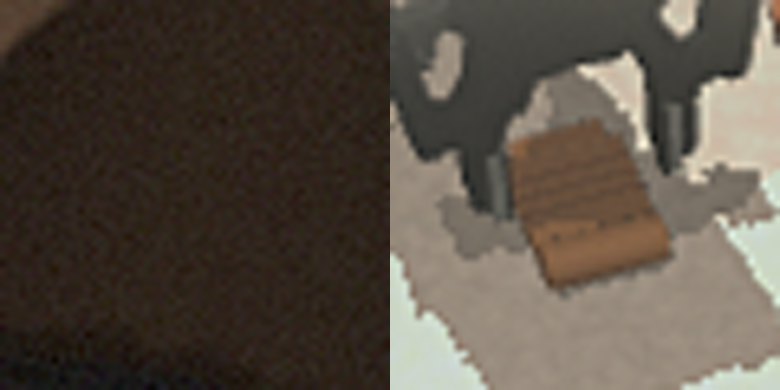

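The scene view shows the fingers either side of the sherd, across its width. I lower to just above the table.

```bash
python3 -m jog '[0,0,-0.1,0,0,0,0.33, 0,0,-0.1,0,0,0,0.33,0,0,0,0,0,0,0.33]'; python3 -m jog '[0,0,-0.04,0,0,0,0.33,0,0,0,0,0,0,0.33]'; python3 -m jog '[0,0,-0.03,0,0,0,0.33,0,0,0,0,0,0,0.33]'
```

```text
t: 13.82
ee_pos: [0.4499, 0.0003, 0.0024]
eef_rot: [0.624, 3.076, 0.003]
wrist_force: [-0.2, -0.4, 0.0]
finger_gap: 0.0569
finger_force: 0.0
t: 14.08
ee_pos: [0.4502, 0.0003, 0.0007]
eef_rot: [0.624, 3.075, 0.003]
wrist_force: [0.6, 1.3, 0.5]
finger_gap: 0.0572
finger_force: 0.0
t: 14.32
ee_pos: [0.4502, 0.0004, -0.0007]
eef_rot: [0.623, 3.075, 0.004]
wrist_force: [-0.2, -0.4, -0.6]
finger_gap: 0.0573
finger_force: 0.0
```

```bash
python3 -m jog '[0,0,0,0,0,0,1,0,0,0,0,0,0,1,0,0,0,0,0,0,1,0,0,0,0,0,0,1,0,0,0,0,0,0,1]' 40
python3 - <<'E'
from h import *
s=robot.sense();M=R.from_rotvec(s["eef_rot"]).as_matrix();print(s["ee_pos"].round(4),np.degrees(np.arctan2(M[1,1],M[0,1])),M[:,2].round(3))
E
python3 -m jog '[0,0,0.2,0,0,0,1,0,0,0.4,0,0,0,1,0,0,0.6,0,0,0,1,0,0,0.9,0,0,0,1,0,0,0.9,0,0,0,1,0,0,0.9,0,0,0,1,0,0,0.6,0,0,0,1,0,0,0,0,0,0,1]'
python3 - <<'E'
from h import *
for n in("scene","top"): snap(n,n+"5.png")
E
```

```text
t: 14.95
ee_pos: [0.4502, 0.0003, -0.0004]
eef_rot: [0.624, 3.075, 0.004]
wrist_force: [-2.2, 0.2, 4.8]
finger_gap: 0.045
finger_force: 40.6
[ 4.502e-01  3.000e-04 -4.000e-04] 67.06790370263285 [ 0.005  0.002 -1.   ]
t: 15.95
ee_pos: [0.4514, 0.0004, 0.2268]
eef_rot: [0.623, 3.071, 0.007]
wrist_force: [-0.1, -0.0, -1.1]
finger_gap: 0.0447
finger_force: 41.5
```

```bash
python3 tgt.py .036 0 .15
python3 - <<'E'
import cv2;import numpy as np
s=cv2.imread("pics/scene5.png");cv2.imwrite("pics/c8.png",cv2.resize(s[110:210,220:340],None,fx=4,fy=4))
E
```

```text
t 16.05 rest TCP [ 0.1236 -0.2289  0.1357] shift/50mm [ 3.677  3.192 -0.628] turn/4deg [ -5.53  -5.28 -11.26] gap 0.0448 F [ 0.1  1.  -0.5] q [-0.58  0.15  0.54  2.02 -0.09  0.99  1.17]
```

View pics/c8.png

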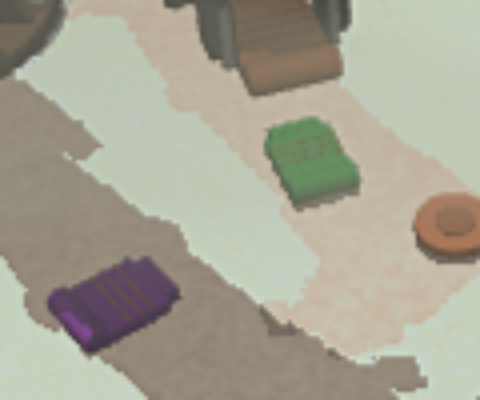

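The sherd is held level between the fingers, rim towards the camera. Carrying it round to the easel.

```bash
python3 -m jog '[-0.2,0.5,0.3,0,0,-0.5,1, -0.2,0.8,0.2,-0.2,-0.2,-0.94,1, 0,0.8,0,-0.48,-0.46,-0.94,1, 0,0.8,0,-0.48,-0.46,-0.94,1, 0.1,0.8,0,-0.48,-0.46,-0.94,1, 0.4,0.2,0,-0.48,-0.46,-0.94,1, 0.6,0,0,-0.48,-0.46,-0.94,1, 0.6,0,0,-0.48,-0.46,-0.94,1, 0.6,0,0,-0.48,-0.46,-0.94,1, 0.6,-0.1,-0.1,-0.48,-0.46,-0.94,1]'; python3 tgt.py .036 0 .15
```

```text
t: 17.3
ee_pos: [0.5756, 0.1904, 0.2428]
eef_rot: [1.381, 2.432, -0.298]
wrist_force: [-0.6, -0.7, -1.1]
finger_gap: 0.0447
finger_force: 41.5
t 17.3 rest TCP [ 0.0183 -0.0433  0.2179] shift/50mm [ 1.162 -0.608 -0.999] turn/4deg [-1.6  -1.08 -2.37] gap 0.0447 F [-0.6 -0.7 -1.1] q [-0.98  0.43  0.49  1.69  0.22  1.1  -0.1 ]
```

```bash
python3 -m jog '[0.4,-0.1,-0.2,-0.53,-0.36,-0.79,1, 0.4,-0.2,-0.3,-0.53,-0.36,-0.79,1, 0.36,-0.3,-0.5,-0.53,-0.36,-0.79,1, 0,0,0,0,0,0,1,0,0,0,0,0,0,1]'; python3 tgt.py .04 0 .04
python3 - <<'E'
from h import *
s=snap("scene","s6.png");t=snap("top","t6.png")
f=lambda i,x,y,w,h:cv2.resize(i[y:y+h,x:x+w],(400,400),interpolation=cv2.INTER_CUBIC)
cv2.imwrite("pics/c9.png",cv2.convertScaleAbs(np.hstack([f(t,230,70,120,120),f(s,335,120,120,120)])[:,:,::-1],alpha=1.4))
E
```

```text
t: 17.92
ee_pos: [0.6327, 0.1603, 0.194]
eef_rot: [1.516, 2.213, -0.404]
wrist_force: [0.9, 0.3, -0.3]
finger_gap: 0.045
finger_force: 41.5
t 17.93 rest TCP [ 0.036  -0.0008  0.1513] shift/50mm [ 0.439 -1.098 -1.888] turn/4deg [-0.03 -0.   -0.04] gap 0.045 F [ 0.9  0.3 -0.3] q [-0.96  0.6   0.55  1.62  0.25  1.06 -0.24]
```

View pics/c9.png

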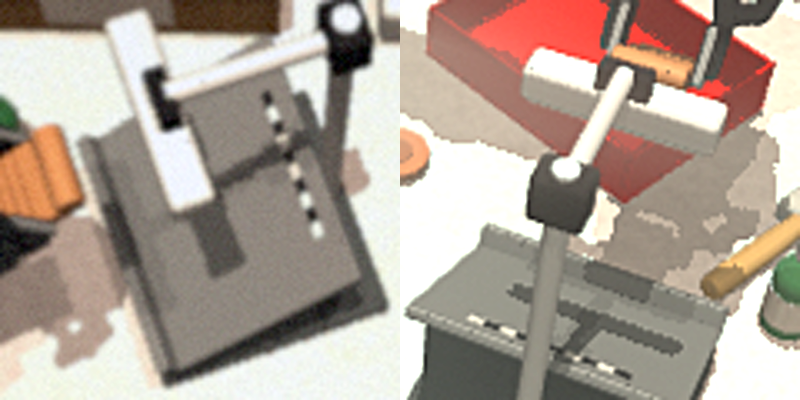

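The top crop shows the sherd held with its rim uphill, well clear of the lamp. That was my 11th picture, one over the limit of 10, so I'll view no more and check by numbers from here.

Run:
```python
from h import *
i=cv2.imread("pics/t6.png");hsv=cv2.cvtColor(i,cv2.COLOR_BGR2HSV);m=cv2.inRange(hsv,(4,90,90),(22,230,255));m[:,:228]=0;m[:100]=0;m[150:]=0;m[:,262:]=0
p=np.argwhere(m)[:,::-1].astype(float);print(len(p))
r=onrest("top",p,.1513+.012)
print("x range",np.percentile(r[:,0],[1,50,98]).round(4))
for lo,hi in((.03,.04),(.04,.05),(.05,.06),(.06,.07),(.07,.08)):
    q=r[(r[:,0]>lo)&(r[:,0]<hi)]
    if len(q)>3: print(lo,len(q),q[:,1].min(),q[:,1].max())
```

```text
553
x range [0.0203 0.0502 0.0725]
0.03 93 -0.0176 0.022
0.04 111 -0.0226 0.0221
0.05 119 -0.0239 0.0239
0.06 117 -0.0224 0.0234
0.07 40 -0.0243 0.0192
```

```bash
python3 tgt.py .041 0 .02; python3 -m jog '[0.1,-0.25,-0.42,0,0,0,1, 0.1,-0.25,-0.42,0,0,0,1, 0.1,-0.25,-0.42,0,0,0,1, 0.1,-0.25,-0.42,0,0,0,1, 0.08,-0.18,-0.32,0,0,0,1,0.05,-0.1,-0.2,0,0,0,1,0,0,0,0,0,0,1]'; python3 tgt.py .041 0 .007
```

```text
t 18.02 rest TCP [ 0.0363 -0.0003  0.1524] shift/50mm [ 0.509 -1.309 -2.246] turn/4deg [-0.05  0.02 -0.04] gap 0.0448 F [ 0.8  0.2 -1.4] q [-0.96  0.6   0.55  1.62  0.25  1.06 -0.24]
t: 18.9
ee_pos: [0.6596, 0.0962, 0.0841]
eef_rot: [1.517, 2.211, -0.403]
wrist_force: [0.3, -0.5, -0.1]
finger_gap: 0.0451
finger_force: 41.5
t 18.9 rest TCP [0.0413 0.0013 0.0214] shift/50mm [ 0.025 -0.139 -0.251] turn/4deg [-0.03  0.01 -0.02] gap 0.0451 F [ 0.3 -0.5 -0.1] q [-0.84  0.73  0.53  1.72  0.24  0.8  -0.23]
```

```bash
python3 -m jog '[0.02,-0.07,-0.13,0,0,0,1, 0.01,-0.07,-0.12,0,0,0,1,0,0,0,0,0,0,1]'; python3 tgt.py .041 0 .007; for k in 1; do python3 -m jog '[-0.01,0.03,-0.02,0,0,0,1,0,0,0,0,0,0,1]'; done;  python3 tgt.py .036 0 .007; python3 -m jog '[-0.01,0.03,-0.02,0,0,0,1,0,0,0,0,0,0,1]';python3 tgt.py .036 0 .007
```

```text
t: 19.27
ee_pos: [0.6609, 0.0889, 0.0714]
eef_rot: [1.517, 2.211, -0.404]
wrist_force: [-0.0, 0.7, -1.3]
finger_gap: 0.0447
finger_force: 41.5
t 19.27 rest TCP [ 0.0412 -0.0001  0.0067] shift/50mm [-0.001  0.006  0.003] turn/4deg [-0.03  0.01 -0.02] gap 0.0447 F [-0.   0.7 -1.3] q [-0.83  0.75  0.53  1.73  0.24  0.78 -0.23]
t: 19.52
ee_pos: [0.6608, 0.0914, 0.0708]
eef_rot: [1.517, 2.212, -0.402]
wrist_force: [1.3, 0.3, -1.3]
finger_gap: 0.0449
finger_force: 41.5
t 19.52 rest TCP [0.0389 0.0007 0.0074] shift/50mm [-0.029  0.038 -0.035] turn/4deg [-0.04  0.02 -0.03] gap 0.0449 F [ 1.3  0.3 -1.3] q [-0.83  0.75  0.53  1.73  0.24  0.78 -0.23]
t: 19.77
ee_pos: [0.6602, 0.0927, 0.0698]
eef_rot: [1.517, 2.212, -0.403]
wrist_force: [-0.3, -0.8, -1.3]
finger_gap: 0.045
finger_force: 41.5
t 19.77 rest TCP [0.0371 0.0006 0.0072] shift/50mm [-0.018  0.011 -0.014] turn/4deg [-0.04  0.02 -0.03] gap 0.045 F [-0.3 -0.8 -1.3] q [-0.84  0.75  0.53  1.73  0.24  0.78 -0.23]
```

Stepping on towards the ledge.

```bash
python3 -m jog '[-0.01,0.03,-0.02,0,0,0,1,0,0,0,0,0,0,1]'; python3 -m jog '[-0.01,0.016,-0.01,0,0,0,1,0,0,0,0,0,0,1]'; python3 tgt.py .034 0 .007
```

```text
t: 20.02
ee_pos: [0.6597, 0.0941, 0.0687]
eef_rot: [1.517, 2.212, -0.403]
wrist_force: [0.8, -0.6, -1.2]
finger_gap: 0.045
finger_force: 41.5
t: 20.27
ee_pos: [0.6592, 0.0947, 0.0683]
eef_rot: [1.517, 2.211, -0.403]
wrist_force: [-0.9, 0.5, 0.5]
finger_gap: 0.0449
finger_force: 41.5
t 20.27 rest TCP [0.0344 0.0004 0.007 ] shift/50mm [-0.009  0.003 -0.004] turn/4deg [-0.03  0.02 -0.03] gap 0.0449 F [-0.9  0.5  0.5] q [-0.84  0.75  0.53  1.73  0.24  0.77 -0.24]
```

```bash
python3 -m jog '[-0.01,0.016,-0.01,0,0,0,1,0,0,0,0,0,0,1]'; python3 tgt.py .034 0 .007
```

```text
t: 20.52
ee_pos: [0.6587, 0.0955, 0.0678]
eef_rot: [1.517, 2.211, -0.403]
wrist_force: [-0.1, 0.2, -0.6]
finger_gap: 0.045
finger_force: 41.5
t 20.52 rest TCP [0.0333 0.0002 0.0071] shift/50mm [ 0.    -0.013  0.006] turn/4deg [-0.03  0.02 -0.03] gap 0.045 F [-0.1  0.2 -0.6] q [-0.84  0.75  0.53  1.73  0.24  0.77 -0.24]
```

```bash
python3 -m jog '[-0.006,0.016,-0.01,0,0,0,1,0,0,0,0,0,0,1]'; python3 tgt.py .032 0 .007;python3 -m jog '[-0.006,0.016,-0.01,0,0,0,1,0,0,0,0,0,0,1]'; python3 tgt.py .031 0 .007
```

```text
t: 20.78
ee_pos: [0.6585, 0.0961, 0.0674]
eef_rot: [1.517, 2.211, -0.403]
wrist_force: [-0.1, -0.2, -0.0]
finger_gap: 0.045
finger_force: 41.5
t 20.77 rest TCP [0.0326 0.0002 0.007 ] shift/50mm [-0.008  0.008 -0.007] turn/4deg [-0.03  0.02 -0.02] gap 0.045 F [-0.1 -0.2 -0. ] q [-0.84  0.75  0.53  1.74  0.24  0.77 -0.24]
t: 21.02
ee_pos: [0.6585, 0.0961, 0.0674]
eef_rot: [1.518, 2.21, -0.404]
wrist_force: [1.4, -3.9, 2.7]
finger_gap: 0.0449
finger_force: 41.6
t 21.02 rest TCP [0.0326 0.0002 0.007 ] shift/50mm [-0.014  0.024 -0.016] turn/4deg [-0.02  0.03 -0.01] gap 0.0449 F [ 1.4 -3.9  2.7] q [-0.84  0.75  0.53  1.73  0.24  0.77 -0.24]
```

Ledge touched (about 5 N pointing up the slope) at TCP x 32.6 mm, within 2 mm of expectation. I back off 2 mm, then lower onto the board.

```bash
python3 -m jog '[0.012,-0.032,0.02,0,0,0,1,0.01,-0.03,-0.05,0,0,0,1,0.01,-0.03,-0.05,0,0,0,1,0,0,0,0,0,0,1]'; python3 tgt.py .034 0 .0;python3 -m jog '[0.004,-0.01,-0.017,0,0,0,1,0,0,0,0,0,0,1]'; python3 tgt.py .034 0 0
```

```text
t: 21.52
ee_pos: [0.6595, 0.0926, 0.0624]
eef_rot: [1.517, 2.212, -0.403]
wrist_force: [1.1, -0.3, -0.1]
finger_gap: 0.0452
finger_force: 41.5
t 21.52 rest TCP [ 0.0333 -0.0001  0.0009] shift/50mm [ 0.009 -0.02  -0.007] turn/4deg [-0.03  0.01 -0.03] gap 0.0452 F [ 1.1 -0.3 -0.1] q [-0.83  0.76  0.53  1.74  0.24  0.76 -0.24]
t: 21.78
ee_pos: [0.6597, 0.0924, 0.0622]
eef_rot: [1.517, 2.212, -0.403]
wrist_force: [-2.9, 2.1, 4.3]
finger_gap: 0.0445
finger_force: 42.1
t 21.77 rest TCP [0.0334 0.0001 0.0006] shift/50mm [ 0.004 -0.016 -0.003] turn/4deg [-0.04  0.01 -0.03] gap 0.0445 F [-2.9  2.1  4.3] q [-0.83  0.76  0.53  1.74  0.24  0.76 -0.24]
```

```bash
python3 -m jog '[0.004,-0.01,-0.017,0,0,0,1,0,0,0,0,0,0,1]'; python3 tgt.py .034 0 0
```

```text
t: 22.02
ee_pos: [0.6598, 0.0924, 0.0621]
eef_rot: [1.517, 2.212, -0.402]
wrist_force: [-9.1, 6.4, 14.6]
finger_gap: 0.0448
finger_force: 43.4
t 22.02 rest TCP [0.0333 0.0001 0.0005] shift/50mm [ 0.004 -0.016 -0.001] turn/4deg [-0.04  0.01 -0.03] gap 0.0448 F [-9.1  6.4 14.6] q [-0.83  0.76  0.53  1.74  0.24  0.76 -0.24]
```

```bash
python3 -m jog '[-0.004,0.01,0.02,0,0,0,1,0,0,0,0,0,0,1,0,0,0,0,0,0,0.25,0,0,0,0,0,0,0.25,0,0,0,0,0,0,0.25,0,0,0,0,0,0,0.25]'; python3 tgt.py .034 0 0; python3 -m jog '[-0.02,0.05,0.09,0,0,0,0.2,-0.04,0.12,0.22,0,0,0,0.2,-0.09,0.23,0.43,0,0,0,0.2,-0.09,0.23,0.43,0,0,0,0.2,-0.09,0.23,0.43,0,0,0,0.2,-0.09,0.23,0.43,0,0,0,0.2,-0.3,0.7,0.4,0,0,0,0.2,-0.3,0.9,0,0,0,0,0.2,-0.3,0.9,0,0,0,0,0.2,0,0,0,0,0,0,0.2]'
python3 - <<'E'
from h import *
t=snap("top","t7.png");s=snap("scene","s7.png")
for n,im in(("top",t),("scene",s)):
    hsv=cv2.cvtColor(im,cv2.COLOR_RGB2HSV);m=cv2.inRange(hsv,(3,80,60),(22,230,255))
    c=proj(n,[RO+RM@np.array([.035,0,.012])])[0];g=np.zeros_like(m);cv2.circle(g,tuple(int(v) for v in c),28,255,-1)
    cs=cv2.findContours(m&g,0,2)[0]
    for k in cs:
        if cv2.contourArea(k)>25:
            b=cv2.boxPoints(cv2.minAreaRect(k)); print(n,cv2.contourArea(k),onrest(n,b,.012)[:,:2].tolist(), "cen",onrest(n,[cv2.minAreaRect(k)[0]],.012).tolist())
    for nm,p in (("foot",(.444,.136,.01)),("wall",(.461,-.133,.01)),("hand",(.4542,-.337,.02))):
        u=proj(n,[p])[0].astype(int);mm=np.zeros_like(m);cv2.circle(mm,tuple(int(v) for v in u),16,255,-1);q=np.argwhere(m&mm)
        if len(q):print(n,nm,onz(n,[q.mean(0)[::-1]],p[2]).round(3))
E
```

```text
t: 22.78
ee_pos: [0.66, 0.0918, 0.0621]
eef_rot: [1.517, 2.211, -0.403]
wrist_force: [-0.2, -0.9, -0.1]
finger_gap: 0.0641
finger_force: 0.0
t 22.77 rest TCP [0.0339 0.0001 0.0002] shift/50mm [-0.    -0.004 -0.001] turn/4deg [-0.03  0.02 -0.02] gap 0.0641 F [-0.2 -0.9 -0.1] q [-0.83  0.76  0.53  1.74  0.24  0.76 -0.24]
t: 24.02
ee_pos: [0.592, 0.278, 0.1833]
eef_rot: [1.509, 2.219, -0.398]
wrist_force: [0.4, -0.1, 0.8]
finger_gap: 0.0686
finger_force: 0.0
top 422.0 [[-0.0063, 0.0248], [0.0678, 0.02], [0.0733, -0.0275], [0.0003, -0.0248]] cen [[0.0345, -0.0021, 0.012]]
top foot [[0.444 0.136 0.01 ]]
top wall [[ 0.458 -0.132  0.01 ]]
top hand [[ 0.454 -0.336  0.02 ]]
scene 255.0 [[0.0869, -0.012], [-0.0046, -0.0243], [-0.0027, 0.0208], [0.0873, 0.0289]] cen [[0.0439, 0.0038, 0.012]]
scene foot [[0.444 0.136 0.01 ]]
scene wall [[ 0.462 -0.136  0.01 ]]
scene hand [[ 0.456 -0.336  0.02 ]]
```

Both views put the rim sherd centred on the board (about x 0–70 mm, y ±24 mm), against the ledge. The handle sherd and the row of sherds are where they should be, and the robot is clear.

```bash
python3 -c "
from station import robot
print(robot.sign_off())"
```

```text
the job is handed in; nothing more can be done
None
```

The job is handed in at about 24 s with no verdict returned: the handle sherd lies flat in the right tray, and the rim sherd is on the easel against the ledge, rim up and centred; I viewed 11 pictures, one over the limit of 10.

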